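# Unlock the flour bin with its spring plunger and tilt it out

## Robot

A 6-joint arm with a two-finger parallel gripper is mounted at the origin on the work surface. World frame = base frame: x ahead of the robot, y to its left, z up, the work surface at z = 0. Lengths are in m, angles in rad, forces in N, time in s.
With the tool pointing down it reaches from about 0.3 to 0.775 m from the base axis. Payload 14.6 kg.
Tool frame: the origin (TCP) lies on the centre line of the jaws, within the pads' length; the fingertips stand 19 mm ahead of it and the grasp point (between the pads) is the TCP (ctrl.tip_reach is the distance from the TCP to the fingertips, in m); x points along the fingers, y is the direction in which the jaws open and shut, and the axes are right-handed (so a half turn about x gives the same grasp; the last joint's range is limited). The gripper opens to 94 mm and grips with 3 to 60 N. Pads are 16 mm wide; open, the fingers measure 119 mm over their backs; the gripper's body (75 mm by 177 mm) begins 78 mm behind the grasp point.
Start: joints at [1.157, 0.3, 1.521, -0, 1.321, -0.067], TCP at [0.187, 0.517, 0.224] pointing down, gripper open.
Joint ranges: [-3.03, 3.03], [-0.79, 2.21], [0.23, 2.52], [-1.04, 4.18], [0, 3.07], [-2.55, 2.55]. Speed limits (rad/s): [2.22, 2.22, 2.57, 3.14, 3.14, 3.14].

## Interface

Orientations are given as [roll, pitch, yaw] about the fixed x, y, z axes, in that order (R = Rz(yaw) Ry(pitch) Rx(roll)).
In Python, from station import ctrl, optics, models gives the robot as it stands. The module is installed in compiled form; this text tells all that it offers.
- The arm moves only by the tool arm_command, never from a script. Its argument "deltas" is a list of rows, each an object with "translation": the shift along the tool's x, y, z in units of 25 mm (1.0 is 25 mm), a list of three; "turn": the turn, a rotation vector about the tool's x, y, z in units of 5 degrees (1.0 is 5 degrees), a list of three. In form: [{"translation": [x, y, z], "turn": [rx, ry, rz]}, ...]. A call has 1 to 12 rows; each row is the pose to reach, as a shift and turn from the pose commanded when the call began, along the tool's axes at that moment; what a row does not reach only later rows make up. A row lasts 1/12 s, in which the tool goes at most 41.7 mm and 7.16 degrees, less where a joint would pass 70% of its speed; a pose out of reach is approached as far as the arm can. A call with a gripper value outside its range is refused whole. "gripper" is the finger opening in mm, from 0 to 94, set as the call begins (left out, the last holds). The fingers move at their own pace and stop on an object; "force" is the grip in N (left out, the last holds). Time passes only in rows, so rows that repeat a pose let the fingers close. It gives the time, the measured TCP pose, the force and the opening at its end, in the units of the state.
- ctrl.get_obs(): the state, without advancing time (a new reading comes with each control period).
- optics.camera(name): name is "scene" or "top"; returns the picture (480x640x3 uint8, red, green, blue); there is no depth.
- optics.get_calibration(name): a dict with "K" (3x3 intrinsics, pixels), "origin" and "orientation" of the camera in the world. Camera axes: x right, y down, z forward; pixel columns grow to the right and rows downward; lengths in m; the calibration is good to about 2 mm. A picture is of the moment at which its call begins. get_calibration takes no time and is no camera call.
- ctrl.hand_in(): hands the job in, once; it reports no verdict.
Trained networks look in the newest picture that a camera, given by its name, has taken for a name from the list of things; names that differ only in an ending like _2 or _b are one class to them, and where a whole thing is asked for, a point or a joint stands for the part that bears it (a point fixed in the world has none). Each returns a list of dicts, best first, with "score" (0 to 1); they miss things now and then, are a little off and sometimes report something else, mostly with a low value. They report only what shows in the picture. A call takes as long as a camera call.
- models.look_for(target, camera): "box" ([left, top, right, bottom] in pixels, round what is visible of it).
- models.cut_out(target, camera): "pixels" (480x640 bool, what is visible of it) and "box" ([left, top, right, bottom] in pixels, round what is visible of it).
- models.mark_of(target, camera): "at" ([column, row] in pixels: a listed point, or the origin of a listed thing).
The state is a dict: "time_s": time; "qpos": joint angles; "joint_vel": joint speeds; "tau": joint torques, N m; "ee_pos": TCP position; "eef_rot": TCP orientation; "force": force on the tool from outside, world axes, zero at the start; "moment": the same for the moment, N m; "grip_width": finger opening in m.
Only numpy, scipy, OpenCV 4.12 (cv2) and the standard library are available. Lean on these libraries where they do the work, as an engineer would, in place of code of your own. Each camera call takes 0.05 s, during which the arm holds its last target.

## Task

Unlock the steel bin: pull the black bar knob of the spring plunger up, turn it clockwise and let its cross pin drop into the rest notch so that it stays retracted by itself, without forcing the pin against the collar or the end stop. Then tilt the bin out towards you, fully open, by its tab, and leave the jug, egg cup and scoop where they stand.

Things in the scene. Friction and masses are not known exactly. Their poses are not given: they have to be found in the camera images.
- housing: Steel housing of the bin, fixed on the counter, 160 deep (x) by 260 wide (y) by 180 mm high (its flat roof); origin at the centre of its underside, -x is the open front that the bin fills, z up
- lock_axis (a point): Where the upright plunger axis meets the roof (35 mm ahead of the housing's centre, 55 mm to its -y side, 180 mm up); axes as the housing's. A fixed steel collar stands round it: inner diameter 38, outer 56, ledge top 16 mm over the roof. On both sides it has a deep slot where the cross pin starts, then clockwise a level ledge of 22 deg, a rest notch 4 mm deep and 24 deg wide, a ledge of 78 deg
- knob_grip (a point): On the plunger axis, 8 mm under the top of the black bar knob; moves and turns with it. The bar is 46 mm long (this point's x), 12 mm thick (y), 20 mm high; its top is 54 mm above the roof while locked. A steel cross pin (5 mm thick, about 12 deg of the collar, ends 31 mm from the axis) lies parallel to the bar, 40 mm below this point
- plunger (a joint): Lift of the plunger, m; 0 locked. A spring pulls it down with 7 N at 0 and 0.25 N more per mm. The cross pin clears the ledge at 13 mm, seats in the rest notch at 9 mm, and a hard end stop ends the lift at 16.5 mm; the collar's height setting adds -1 to +1 mm to all three and is not measured. Forcing means over 30 N of contact at the end stop or pin
- knob (a joint): Turn of the knob, rad, clockwise from above; starts within 0.05 of 0, where the bar points along the housing's x. The middle of the rest notch lies at 1.08, plus or minus 0.27: the collar's turn is not measured and must be felt or seen; within 0.07 of the middle the pin drops in. Unless lifted clear, the slot's walls stop the knob at 0.08 to 0.62. Range -0.35 to 1.9
- bin (a joint): Tilt of the bin, rad: 0 shut, 0.6 fully out at its stop. It stays where it is left (3 to 6 N at the tab moves it). Blocked near 0.02 while the plunger is down, free once the plunger rests in the notch. Hinge level, along the housing's y, 35 mm ahead of its centre, 40 mm above the counter; the bin's top tips to the housing's -x
- tab_top (a point): Middle of the top edge of the bin's pull tab, an upright steel plate 70 mm wide (y), 10 mm thick (x), which rises 42 mm above the roof just in front of it; shut, this point is 86 mm ahead (-x) of the housing's centre, 55 mm to its +y side and 222 mm above the counter. Tilts with the bin; axes as the housing's when shut
- jug: Glass jug, 94 mm across, 150 mm high, handle on its +y side; origin under its centre
- egg_cup: White ceramic egg cup, 50 mm across, 60 mm high; origin under its centre
- scoop: Yellow plastic scoop, tray 90 by 60 by 35 mm, flat handle to its -x, 190 mm long in all; origin under the tray's centre

How it is judged:
On the way, in this order (a step that is already met when the one before it is completed fails the run):
1. the plunger is retracted and rests by itself in its notch, bin still shut (value of joint plunger between 0.007 and 0.011 m and value of joint knob above 0.68 rad and value of joint bin below 0.05 rad and contact force between the fingers and knob below 0.2 N), for 0.2 s.
2. the bin is tilted out (value of joint bin above 0.53 rad), for 0.2 s.
At the end, for the whole second after the job is handed in: The plunger rests in its notch (lift 7 to 11 mm, turned more than 0.68 rad), and the bin stands still, tilted out by more than 0.53 of its 0.6 rad (value of joint plunger between 0.007 and 0.011 m and value of joint knob above 0.68 rad and value of joint bin above 0.53 rad and velocity of joint bin below 0.05 rad/s); the robot touches nothing.
It fails at once if the cross pin is forced against the collar (over 30 N) (contact force between any of knob_c0, knob_c1 and anything else above 30 N).
It fails at once if the plunger is forced against its end stop (over 30 N) (contact force between plunger_c1 and anything else above 30 N).
It fails at once if the jug, egg cup or scoop is moved by more than 15 mm (distance of any of jug, egg_cup, scoop from where it was at the start of the episode above 0.015 m).
It also fails if it takes over 72 s, if anything falls off the work surface, if the arm or the gripper's body presses on something with over 40 N, if the wrist force passes 120 N, or if a joint passes its speed limit or range.

## Working session

There is one attempt and no reset: what is moved stays moved. The work goes in short steps, Python scripts to look and compute and a tool call to move; the robot and the scene stay as the last step left them, time stands still between calls to the robot, and variables do not carry over. Pictures are saved under pics/ and viewed, and the job is handed in when it is done.

Besides the shell and the picture viewer there is one more tool, called after ">>>" as name(argument=value, ...), one argument or row to a line, values as JSON. arm_command: Moves the arm, as the interface text tells. Its arguments: {"type":"object","properties":{"deltas":{"type":"array"},"gripper":{"type":"number"},"force":{"type":"number"}},"required":["deltas"]}

```bash
mkdir -p pics; python3 - <<'E'
from station import ctrl, optics, models
import cv2
print(ctrl.get_obs())
for n in ["scene","top"]:
    im=optics.camera(n); cv2.imwrite(f"pics/{n}0.png",im[:,:,::-1])
    print(n,optics.get_calibration(n))
    for t in ["housing","lock_axis","knob_grip","tab_top","jug","egg_cup","scoop"]:
        print(t,[(round(d['score'],2),d['at']) for d in models.mark_of(t,n)][:2])
E
```

```text
{'time_s': 0.0, 'qpos': array([ 1.15737016e+00,  3.00469137e-01,  1.52156802e+00, -1.26630585e-06,
        1.32074047e+00, -6.66341734e-02]), 'joint_vel': array([ 0.00096142, -0.00107834,  0.00115239,  0.00230757,  0.00012019,
        0.00085994]), 'tau': array([-4.01498128e-04, -5.31813598e+01, -3.52725792e+01,  7.08052190e-02,
        2.45075324e-02, -1.44893720e-04]), 'ee_pos': array([0.18685702, 0.51702396, 0.22389293]), 'eef_rot': array([-1.63639541,  1.56961135, -1.98318709]), 'force': array([-0.57264333,  0.8154314 , -0.17406222]), 'moment': array([0.05528242, 0.03261434, 0.00984855]), 'grip_width': 0.09396690090439704}
scene {'K': array([[475.32715903,   0.        , 317.99603832],
       [  0.        , 475.32715903, 243.25734537],
       [  0.        ,   0.        ,   1.        ]]), 'origin': array([1.04875412, 0.03919614, 0.98751807]), 'orientation': array([-2.64641252, -0.01074925,  1.62861497])}
housing [(0.7, [368.4, 289.2])]
lock_axis [(0.65, [345.7, 227.7])]
knob_grip [(0.66, [349.5, 217.1])]
tab_top [(0.71, [406.6, 205.3])]
jug [(0.57, [254.7, 291.0])]
egg_cup [(0.81, [286.4, 234.8])]
scoop [(0.95, [449.8, 288.1]), (0.57, [369.5, 290.3])]
top {'K': array([[550.27189788,   0.        , 325.01840243],
       [  0.        , 550.27189788, 237.00632815],
       [  0.        ,   0.        ,   1.        ]]), 'origin': array([0.43194438, 0.01318324, 1.02273204]), 'orientation': array([-2.98728885,  0.01520687, -1.58457343])}
housing []
lock_axis [(0.96, [289.5, 224.9])]
knob_grip [(0.59, [288.0, 219.0])]
tab_top [(0.88, [215.5, 250.3]), (0.33, [399.9, 209.6])]
jug [(0.78, [397.9, 208.7]), (0.49, [288.4, 220.9])]
egg_cup [(0.78, [369.8, 282.8]), (0.55, [212.9, 249.4])]
scoop [(0.97, [165.9, 232.9])]
```

View pics/scene0.png

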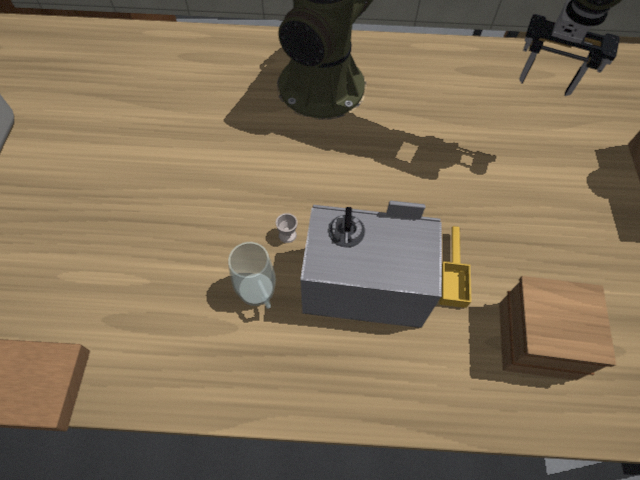

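View pics/top0.png

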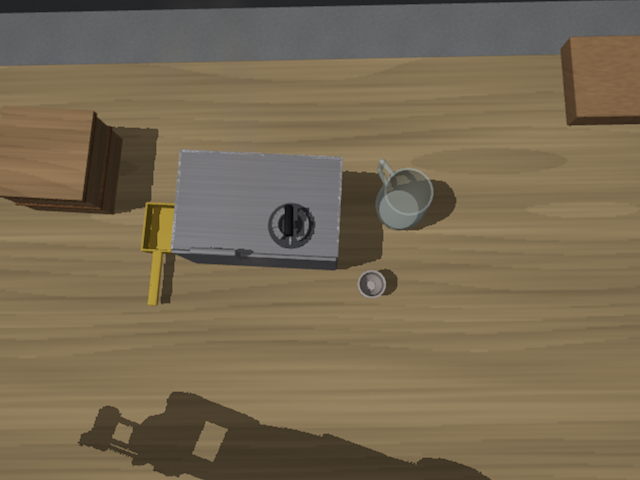

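The scene camera shows the housing at about (370,265), the knob at (347,222) with the bar along x, and the tab at (405,211). In the top view the roof spans (178..342, 150..255), with the collar at (291,225) and the tab at about (220,251). The egg cup and jug are on the -y side and the scoop is on the +y side.

```bash
cat > h.py <<'E'
import numpy as np, cv2
from scipy.spatial.transform import Rotation as R
from scipy.optimize import least_squares
from station import ctrl, optics, models
CAL={n:optics.get_calibration(n) for n in ("scene","top")}
def proj(n,P):
    c=CAL[n];Rm=R.from_euler('xyz',c['orientation']).as_matrix()
    p=(np.atleast_2d(P)-c['origin'])@Rm
    u=p@np.array(c['K']).T
    return u[:,:2]/u[:,2:]
def ray(n,uv,z):
    c=CAL[n];Rm=R.from_euler('xyz',c['orientation']).as_matrix()
    d=Rm@np.linalg.inv(c['K'])@np.array([uv[0],uv[1],1.])
    return c['origin']+d*(z-c['origin'][2])/d[2]
def crop(n,box,f,name,im=None):
    if im is None: im=optics.camera(n)
    x0,y0,x1,y1=box
    cv2.imwrite(name,cv2.resize(im[y0:y1,x0:x1,::-1],None,fx=f,fy=f,interpolation=cv2.INTER_CUBIC))
E
python3 - <<'E'
from h import *
for n,l in (("scene",dict(lock=(345.7,227.7,.18),knob=(349.5,217.1,.226),tab=(406.6,205.3,.222))),("top",dict(lock=(289.5,224.9,.18),knob=(288,219,.226),tab=(215.5,250.3,.222),c0=(181,150,.18),c1=(342,157,.18)))):
    for k,v in l.items(): print(n,k,ray(n,v[:2],v[2]).round(4))
im=cv2.imread('pics/top0.png')[:,:,::-1]; crop("top",(160,140,350,280),4,'pics/t1.png',im)
im=cv2.imread('pics/scene0.png')[:,:,::-1]; crop("scene",(290,190,480,330),4,'pics/s1.png',im)
E
```

```text
scene lock [0.5747 0.075  0.18  ]
scene knob [0.5782 0.0794 0.226 ]
scene tab [0.5421 0.1883 0.222 ]
top lock [0.5832 0.0792 0.18  ]
top knob [0.5838 0.0778 0.226 ]
top tab [0.5395 0.1851 0.222 ]
top c0 [0.7074 0.2521 0.18  ]
top c1 [ 0.6911 -0.0045  0.18  ]
```

View pics/t1.png

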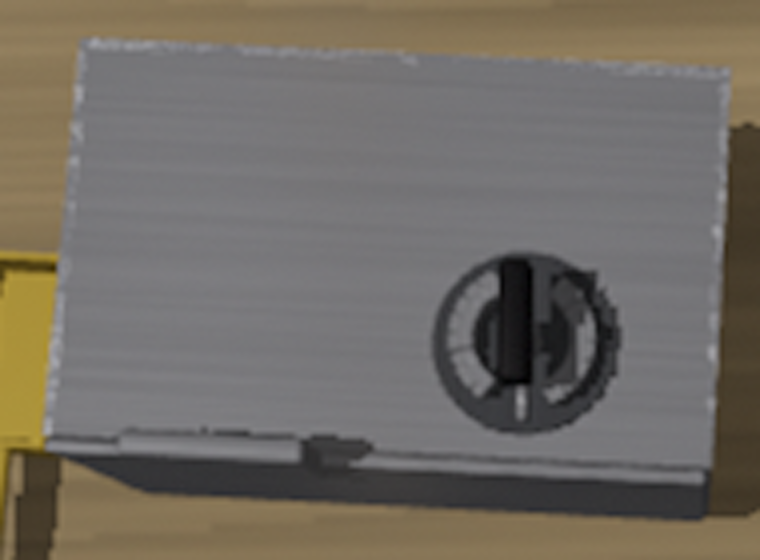

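View pics/s1.png

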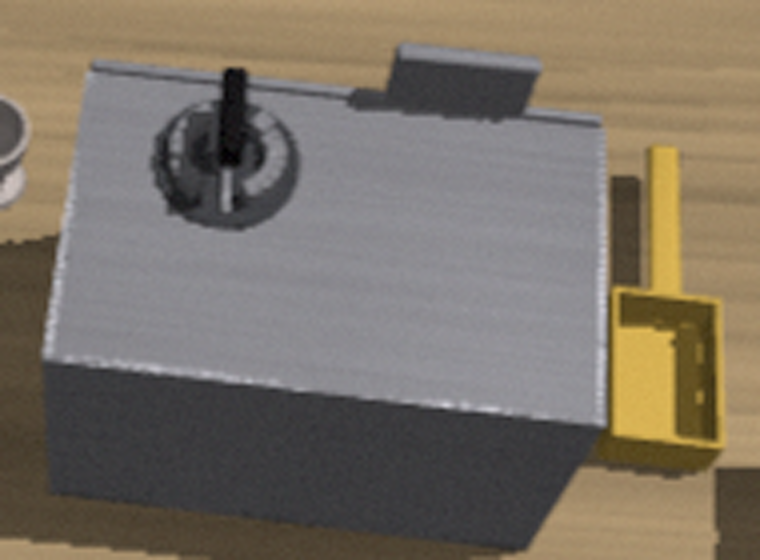

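```bash
python3 - <<'E'
from h import *
ob=[("top",(180.5,149.7),(.08,.13,.18)),("top",(342.2,157.5),(.08,-.13,.18)),
("scene",(300.9,279.3),(.08,-.13,.18)),("scene",(440.7,296),(.08,.13,.18)),
("scene",(389.5,200.7),(-.091,.02,.222)),("scene",(425.2,204.4),(-.091,.09,.222)),
("top",(288.75,220),(-.035,-.055,.234)),("top",(290.5,224.9),(-.035,-.055,.18)),("top",(215.5,250.3),(-.086,.055,.222))]
def W(p,L):
    c,s=np.cos(p[2]),np.sin(p[2]); return np.array([p[0]+c*L[0]-s*L[1],p[1]+s*L[0]+c*L[1],L[2]])
def f(p): return np.concatenate([proj(n,W(p,L))[0]-uv for n,uv,L in ob])
r=least_squares(f,[.62,.12,0],loss='soft_l1'); p=r.x
print(p,f(p).reshape(-1,2).round(1))
for k,L in dict(lock=(-.035,-.055,.18),tab=(-.086,.055,.222)).items(): print(k,W(p,L).round(4))
for n,s in (("top",[(150,140),(180,190)]),):pass
for t in ["egg_cup","jug","scoop"]:
    for n in ("top","scene"): print(t,n,ray(n,models.mark_of(t,n)[0]['at'],0).round(3))
print(R.from_euler('xyz',ctrl.get_obs()['eef_rot']).as_matrix().round(3))
E
```

```text
[ 0.62038665  0.12898155 -0.06725119] [[-0.2 -0.6]
 [ 0.8 -0.7]
 [-0.8  0.3]
 [ 0.3  0.5]
 [-0.3 -1.2]
 [ 0.4 -0.9]
 [-0.3 -0.7]
 [ 0.8  0.9]
 [-3.1  0.8]]
lock [0.5818 0.0765 0.18  ]
tab [0.5383 0.1896 0.222 ]
egg_cup top [ 0.504 -0.055  0.   ]
egg_cup scene [ 0.498 -0.057  0.   ]
jug top [ 0.643 -0.112  0.   ]
jug scene [ 0.646 -0.115  0.   ]
scoop top [0.604 0.327 0.   ]
scoop scene [0.611 0.322 0.   ]
[[-0.    0.34  0.94]
 [-0.    0.94 -0.34]
 [-1.   -0.   -0.  ]]
```

```bash
cat >> h.py <<'E'
def goal(pos,yang,Rt=None):
    """tool down, tool y at world angle yang(deg)"""
    o=ctrl.get_obs(); Rn=R.from_euler('xyz',o['eef_rot'])
    if Rt is None:
        a=np.deg2rad(yang); y=np.array([np.cos(a),np.sin(a),0]); x=np.array([0,0,-1.]); Rt=R.from_matrix(np.c_[x,y,np.cross(x,y)])
    d=Rn.inv().apply(np.array(pos)-o['ee_pos'])/.025
    t=np.rad2deg((Rn.inv()*Rt).as_rotvec())/5
    print('trans',d.round(3),'turn',t.round(3),'norm mm,deg',np.linalg.norm(d)*25,np.linalg.norm(t)*5)
def st():
    o=ctrl.get_obs(); M=R.from_euler('xyz',o['eef_rot']).as_matrix()
    print('t',round(o['time_s'],2),'pos',o['ee_pos'].round(4),'F',o['force'].round(2),'M',o['moment'].round(3),'w',round(o['grip_width'],4),'yang',np.rad2deg(np.arctan2(M[1,1],M[0,1])).round(2),'down',M[:,0].round(4),'q',o['qpos'].round(2))
E
python3 -c "
from h import *
goal((.187,.517,.33),70.1);goal((.582,.0765,.33),86.15);st()"
```

```text
trans [-4.223 -0.008  0.005] turn [ 0.005 -0.     0.001] norm mm,deg 105.57161197916443 0.027174338792858396
trans [ -4.223 -11.208  20.854] turn [-3.205e+00 -0.000e+00  1.000e-03] norm mm,deg 601.2047513016255 16.023045763423987
t 1.1 pos [0.187  0.5172 0.2244] F [ 0.43  0.82 -0.03] M [-0.005 -0.011 -0.025] w 0.0943 yang 70.13 down [-0. -0. -1.] q [ 1.16  0.3   1.52  0.    1.32 -0.07]
```

>>> arm_command(
  deltas=[
    {"translation": [-2, 0, 0], "turn": [0, 0, 0]},
    {"translation": [-4.2, 0, 0], "turn": [0, 0, 0]},
    {"translation": [-4.2, -1, 2], "turn": [-0.5, 0, 0]},
    {"translation": [-4.2, -1.8, 3.4], "turn": [-1, 0, 0]},
    {"translation": [-4.2, -2.6, 4.8], "turn": [-1.5, 0, 0]},
    {"translation": [-4.2, -3.4, 6.3], "turn": [-2, 0, 0]},
    {"translation": [-4.2, -4.2, 7.8], "turn": [-2.5, 0, 0]},
    {"translation": [-4.2, -5, 9.3], "turn": [-3.2, 0, 0]},
    {"translation": [-4.2, -5.8, 10.8], "turn": [-3.2, 0, 0]},
    {"translation": [-4.2, -6.6, 12.3], "turn": [-3.2, 0, 0]},
    {"translation": [-4.2, -7.4, 13.8], "turn": [-3.2, 0, 0]},
    {"translation": [-4.2, -8.2, 15.2], "turn": [-3.2, 0, 0]},
  ],
  gripper=50,
  force=25,
)

```text
time_s: 2.1
ee_pos: [0.4637, 0.2073, 0.3297]
eef_rot: [0.495, 1.57, 0.427]
force: [-0.3, 1.0, 0.3]
grip_width: 0.0496
```

```bash
python3 -c "
from h import *
goal((.582,.0765,.33),86.15);st()"
```

```text
trans [-0.011 -4.899  5.074] turn [-0.004  0.006 -0.003] norm mm,deg 176.315578756951 0.037555839648924616
t 2.1 pos [0.4637 0.2073 0.3297] F [-0.34  0.99  0.31] M [-0.007 -0.004  0.029] w 0.0496 yang 86.13 down [ 5.e-04  2.e-04 -1.e+00] q [ 0.35  0.14  1.47  0.    1.53 -1.16]
```

>>> arm_command(
  deltas=[
    {"translation": [0, -1, 1], "turn": [0, 0, 0]},
    {"translation": [0, -2, 2], "turn": [0, 0, 0]},
    {"translation": [0, -3, 3], "turn": [0, 0, 0]},
    {"translation": [0, -4, 4], "turn": [0, 0, 0]},
    {"translation": [0, -4.5, 4.7], "turn": [0, 0, 0]},
    {"translation": [0, -4.5, 4.7], "turn": [0, 0, 0]},
    {"translation": [0, -4.5, 4.7], "turn": [0, 0, 0]},
  ],
)

```text
time_s: 2.68
ee_pos: [0.5726, 0.0883, 0.3289]
eef_rot: [-3.065, 1.57, -3.134]
force: [-0.1, 0.6, -0.0]
grip_width: 0.0502
```

```bash
python3 -c "
from h import *
goal((.582,.0765,.33),86.15);st()
crop('top',(160,140,350,280),4,'pics/t2.png');crop('scene',(290,100,480,240),4,'pics/s2.png')"
```

```text
trans [-0.046 -0.444  0.408] turn [-0.022 -0.011  0.001] norm mm,deg 15.116510169316316 0.12213895920711455
t 2.68 pos [0.5726 0.0883 0.3289] F [-0.08  0.56 -0.01] M [ 0.051 -0.012  0.007] w 0.0502 yang 86.04 down [-0.001 -0.    -1.   ] q [ 0.09  0.31  1.26  0.    1.56 -1.41]
```

View pics/t2.png

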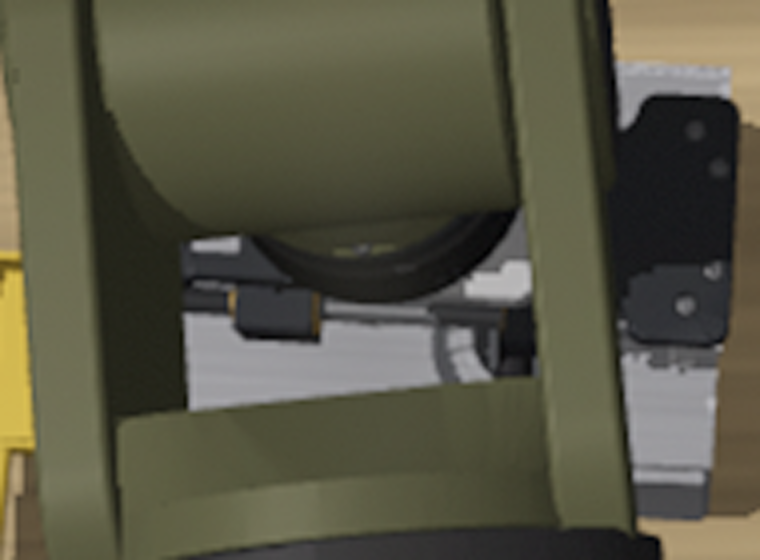

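View pics/s2.png

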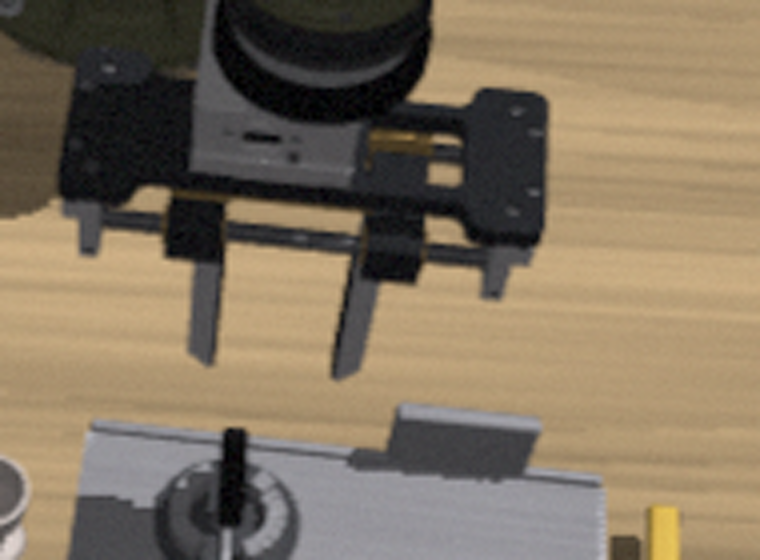

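The top camera is hidden by the arm. In the scene crop the open fingers hang in front of and above the knob at zoom (205,360) and (345,375), with the bar at (235,470).

>>> arm_command(
  deltas=[
    {"translation": [0, -0.2, 0.2], "turn": [0, 0, 0]},
    {"translation": [0, -0.4, 0.4], "turn": [0, 0, 0]},
    {"translation": [0, -0.4, 0.4], "turn": [0, 0, 0]},
    {"translation": [0, -0.4, 0.4], "turn": [0, 0, 0]},
    {"translation": [0, -0.4, 0.4], "turn": [0, 0, 0]},
  ],
)

```text
time_s: 3.2
ee_pos: [0.5815, 0.0784, 0.3295]
eef_rot: [1.064, 1.571, 0.996]
force: [0.5, 0.1, 0.1]
grip_width: 0.05
```

```bash
python3 -c "
from h import *
goal((.582,.0765,.228),86.15);st()"
```

```text
trans [ 4.06  -0.074  0.023] turn [-0.003  0.    -0.   ] norm mm,deg 101.50619587121672 0.014864401150016159
t 3.2 pos [0.5815 0.0784 0.3295] F [0.5  0.08 0.06] M [ 0.036  0.009 -0.009] w 0.05 yang 86.14 down [ 0.  0. -1.] q [ 0.07  0.33  1.24  0.    1.57 -1.43]
```

>>> arm_command(
  deltas=[
    {"translation": [1, -0.07, 0.02], "turn": [0, 0, 0]},
    {"translation": [2, -0.07, 0.02], "turn": [0, 0, 0]},
    {"translation": [2.8, -0.07, 0.02], "turn": [0, 0, 0]},
    {"translation": [2.8, -0.07, 0.02], "turn": [0, 0, 0]},
    {"translation": [2.8, -0.07, 0.02], "turn": [0, 0, 0]},
  ],
)

```text
time_s: 3.62
ee_pos: [0.5818, 0.0767, 0.2595]
eef_rot: [-3.016, 1.57, -3.083]
force: [0.4, 0.4, 1.2]
grip_width: 0.0496
```

```bash
python3 -c "
from h import *
goal((.582,.0765,.228),86.15);st()
crop('scene',(270,130,460,270),4,'pics/s3.png')"
```

```text
trans [ 1.261 -0.006  0.01 ] turn [-0.001 -0.013  0.002] norm mm,deg 31.53456815920735 0.06490946387518019
t 3.62 pos [0.5818 0.0767 0.2595] F [0.38 0.4  1.21] M [-0.005 -0.001  0.003] w 0.0496 yang 86.14 down [-1.1e-03 -1.0e-04 -1.0e+00] q [ 0.07  0.36  1.36  0.    1.42 -1.43]
```

View pics/s3.png

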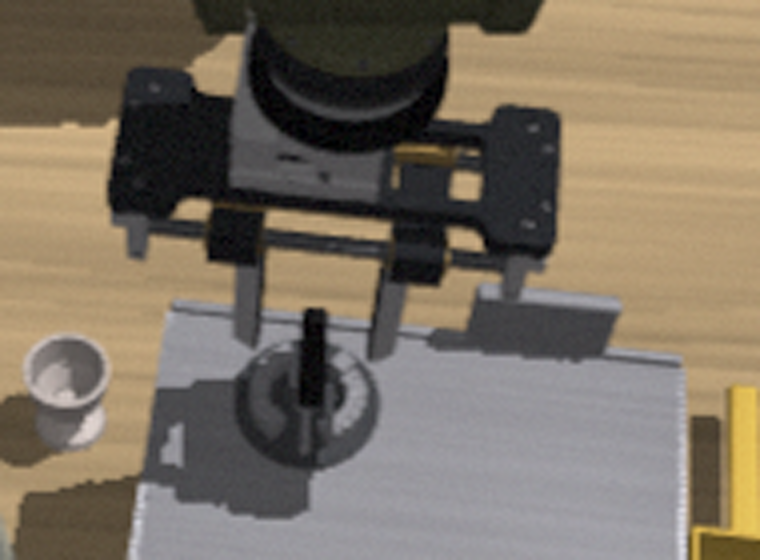

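The fingers straddle the bar symmetrically: tips at zoom (245,345) and (383,358), bar at (313,355). Next I descend and close.

>>> arm_command(
  deltas=[
    {"translation": [0.6, 0, 0], "turn": [0, 0, 0]},
    {"translation": [1.25, 0, 0], "turn": [0, 0, 0]},
    {"translation": [1.25, 0, 0], "turn": [0, 0, 0]},
    {"translation": [1.25, 0, 0], "turn": [0, 0, 0]},
  ],
)

```text
time_s: 4.0
ee_pos: [0.5822, 0.0766, 0.2294]
eef_rot: [0.167, 1.57, 0.099]
force: [0.4, -0.1, 0.4]
grip_width: 0.0502
```

>>> arm_command(
  deltas=[
    {"translation": [0, 0, 0], "turn": [0, 0, 0]},
    {"translation": [0, 0, 0], "turn": [0, 0, 0]},
    {"translation": [0, 0, 0], "turn": [0, 0, 0]},
    {"translation": [0, 0, 0], "turn": [0, 0, 0]},
    {"translation": [0, 0, 0], "turn": [0, 0, 0]},
    {"translation": [0, 0, 0], "turn": [0, 0, 0]},
  ],
  gripper=0,
  force=15,
)

```text
time_s: 4.5
ee_pos: [0.582, 0.0765, 0.2284]
eef_rot: [0.371, 1.571, 0.304]
force: [1.4, 2.8, 1.8]
grip_width: 0.0135
```

```bash
python3 -c "
from h import *
st()"
```

```text
t 4.5 pos [0.582  0.0765 0.2284] F [1.38 2.76 1.78] M [ 0.546 -0.106  0.074] w 0.0135 yang 86.13 down [ 2.e-04  1.e-04 -1.e+00] q [ 0.07  0.38  1.41  0.    1.36 -1.43]
```

>>> arm_command(
  deltas=[
    {"translation": [0, 0, 0], "turn": [0, 0, 0]},
    {"translation": [0, 0, 0], "turn": [0, 0, 0]},
    {"translation": [0, 0, 0], "turn": [0, 0, 0]},
    {"translation": [0, 0, 0], "turn": [0, 0, 0]},
    {"translation": [0, 0, 0], "turn": [0, 0, 0]},
  ],
  force=25,
)

```text
time_s: 4.92
ee_pos: [0.5821, 0.0769, 0.2284]
eef_rot: [0.867, 1.57, 0.8]
force: [0.4, 5.2, 2.5]
grip_width: 0.0116
```

```bash
python3 -c "
from h import *
st()"
```

```text
t 4.92 pos [0.5821 0.0769 0.2284] F [0.4  5.21 2.46] M [ 1.071 -0.3    0.037] w 0.0116 yang 86.15 down [ 7.e-04  7.e-04 -1.e+00] q [ 0.07  0.38  1.41  0.    1.36 -1.43]
```

>>> arm_command(
  deltas=[
    {"translation": [0, 0.02, 0], "turn": [0.2, 0, 0]},
    {"translation": [0, 0.02, 0], "turn": [0.4, 0, 0]},
    {"translation": [0, 0.02, 0], "turn": [0.6, 0, 0]},
    {"translation": [0, 0.02, 0], "turn": [0.6, 0, 0]},
  ],
)

```text
time_s: 5.25
ee_pos: [0.5822, 0.077, 0.2284]
eef_rot: [0.191, 1.57, 0.069]
force: [1.9, 3.2, 3.5]
grip_width: 0.0118
```

```bash
python3 -c "
from h import *
st()"
```

```text
t 5.25 pos [0.5822 0.077  0.2284] F [1.89 3.18 3.51] M [ 0.656 -0.294 -0.034] w 0.0118 yang 83.03 down [ 5.e-04  0.e+00 -1.e+00] q [ 0.07  0.38  1.4   0.    1.36 -1.38]
```

>>> arm_command(
  deltas=[
    {"translation": [0, 0.01, 0], "turn": [0.2, 0, 0]},
    {"translation": [0, 0.01, 0], "turn": [0.4, 0, 0]},
    {"translation": [0, 0.01, 0], "turn": [0.6, 0, 0]},
    {"translation": [0, 0.01, 0], "turn": [0.6, 0, 0]},
  ],
)

```text
time_s: 5.58
ee_pos: [0.5821, 0.0771, 0.2284]
eef_rot: [-0.39, 1.57, -0.564]
force: [1.7, 0.9, 5.3]
grip_width: 0.012
```

```bash
python3 -c "
from h import *
st()"
```

```text
t 5.58 pos [0.5821 0.0771 0.2284] F [1.74 0.95 5.3 ] M [ 0.201 -0.226 -0.038] w 0.012 yang 80.03 down [ 4.e-04 -2.e-04 -1.e+00] q [ 0.07  0.38  1.4  -0.    1.36 -1.33]
```

>>> arm_command(
  deltas=[
    {"translation": [0, 0.01, 0], "turn": [0.2, 0, 0]},
    {"translation": [0, 0.01, 0], "turn": [0.4, 0, 0]},
    {"translation": [0, 0.01, 0], "turn": [0.6, 0, 0]},
    {"translation": [0, 0.01, 0], "turn": [0.6, 0, 0]},
  ],
)

```text
time_s: 5.92
ee_pos: [0.5822, 0.0771, 0.2284]
eef_rot: [-0.916, 1.57, -1.142]
force: [0.6, -0.3, 5.0]
grip_width: 0.0119
```

```bash
python3 -c "
from h import *
st()"
```

```text
t 5.92 pos [0.5822 0.0771 0.2284] F [ 0.58 -0.29  5.02] M [-0.118 -0.131  0.021] w 0.0119 yang 77.05 down [ 3.e-04 -6.e-04 -1.e+00] q [ 0.07  0.38  1.4  -0.    1.36 -1.28]
```

>>> arm_command(
  deltas=[
    {"translation": [0, 0, 0], "turn": [0.2, 0, 0]},
    {"translation": [0, 0, 0], "turn": [0.4, 0, 0]},
    {"translation": [0, 0, 0], "turn": [0.6, 0, 0]},
    {"translation": [0, 0, 0], "turn": [0.6, 0, 0]},
  ],
)

```text
time_s: 6.25
ee_pos: [0.5822, 0.0771, 0.2284]
eef_rot: [-0.966, 1.57, -1.245]
force: [0.6, -1.4, 5.5]
grip_width: 0.0116
```

```bash
python3 -c "
from h import *
st()"
```

```text
t 6.25 pos [0.5822 0.0771 0.2284] F [ 0.6  -1.42  5.46] M [-0.107 -0.126 -0.06 ] w 0.0116 yang 74.05 down [ 2.e-04 -6.e-04 -1.e+00] q [ 0.07  0.38  1.4  -0.    1.36 -1.22]
```

>>> arm_command(
  deltas=[
    {"translation": [0, 0, 0], "turn": [0.2, 0, 0]},
    {"translation": [0, 0, 0], "turn": [0.4, 0, 0]},
    {"translation": [0, 0, 0], "turn": [0.6, 0, 0]},
    {"translation": [0, 0, 0], "turn": [0.6, 0, 0]},
  ],
)

```text
time_s: 6.58
ee_pos: [0.5821, 0.0771, 0.2284]
eef_rot: [-0.964, 1.57, -1.295]
force: [0.7, -1.5, 6.0]
grip_width: 0.0119
```

```bash
python3 -c "
from h import *
st()"
```

```text
t 6.58 pos [0.5821 0.0771 0.2284] F [ 0.67 -1.51  5.98] M [-0.194 -0.154 -0.016] w 0.0119 yang 71.05 down [ 2.e-04 -7.e-04 -1.e+00] q [ 0.07  0.38  1.4  -0.    1.36 -1.17]
```

>>> arm_command(
  deltas=[
    {"translation": [0, 0, 0], "turn": [0.2, 0, 0]},
    {"translation": [0, 0, 0], "turn": [0.4, 0, 0]},
    {"translation": [0, 0, 0], "turn": [0.6, 0, 0]},
    {"translation": [0, 0, 0], "turn": [0.6, 0, 0]},
  ],
)

```text
time_s: 6.92
ee_pos: [0.5821, 0.0771, 0.2284]
eef_rot: [-0.986, 1.57, -1.369]
force: [0.4, -0.9, 4.8]
grip_width: 0.0117
```

```bash
python3 -c "
from h import *
st()"
```

```text
t 6.92 pos [0.5821 0.0771 0.2284] F [ 0.38 -0.86  4.76] M [-0.241 -0.151 -0.034] w 0.0117 yang 68.05 down [ 1.e-04 -7.e-04 -1.e+00] q [ 0.07  0.38  1.4  -0.    1.36 -1.12]
```

>>> arm_command(
  deltas=[
    {"translation": [0, 0, 0], "turn": [0.2, 0, 0]},
    {"translation": [0, 0, 0], "turn": [0.4, 0, 0]},
    {"translation": [0, 0, 0], "turn": [0.6, 0, 0]},
    {"translation": [0, 0, 0], "turn": [0.6, 0, 0]},
  ],
)

```text
time_s: 7.25
ee_pos: [0.5821, 0.0771, 0.2284]
eef_rot: [-0.885, 1.57, -1.32]
force: [0.8, -1.0, 5.5]
grip_width: 0.0115
```

```bash
python3 -c "
from h import *
st()
crop('scene',(270,130,460,270),4,'pics/s4.png')"
```

```text
t 7.25 pos [0.5821 0.0771 0.2284] F [ 0.8  -1.01  5.48] M [-0.217 -0.04  -0.04 ] w 0.0115 yang 65.05 down [ 2.e-04 -7.e-04 -1.e+00] q [ 0.07  0.38  1.4  -0.    1.36 -1.07]
```

View pics/s4.png

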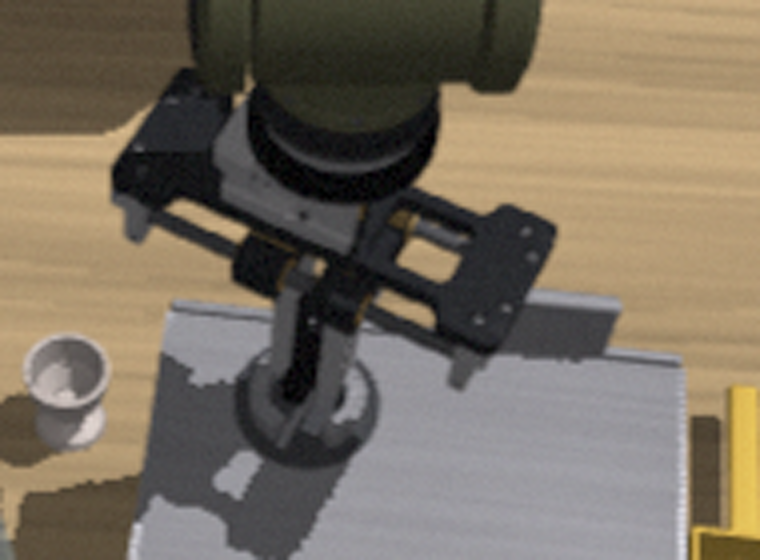

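The bar has turned with the jaws (cross pin visible at zoom (285,430)), about 21° so far. There's no wall contact yet, so I continue.

>>> arm_command(
  deltas=[
    {"translation": [0, 0, 0], "turn": [0.2, 0, 0]},
    {"translation": [0, 0, 0], "turn": [0.4, 0, 0]},
    {"translation": [0, 0, 0], "turn": [0.6, 0, 0]},
    {"translation": [0, 0, 0], "turn": [0.6, 0, 0]},
  ],
)

```text
time_s: 7.63
ee_pos: [0.5821, 0.0771, 0.2284]
eef_rot: [-0.952, 1.57, -1.439]
force: [0.7, -2.6, 4.9]
grip_width: 0.0118
```

```bash
python3 -c "
from h import *
st()"
```

```text
t 7.63 pos [0.5821 0.0771 0.2284] F [ 0.67 -2.56  4.9 ] M [-0.252 -0.027  0.148] w 0.0118 yang 62.06 down [ 1.e-04 -7.e-04 -1.e+00] q [ 0.07  0.38  1.4  -0.    1.36 -1.01]
```

>>> arm_command(
  deltas=[
    {"translation": [0, 0, 0], "turn": [0.2, 0, 0]},
    {"translation": [0, 0, 0], "turn": [0.4, 0, 0]},
    {"translation": [0, 0, 0], "turn": [0.4, 0, 0]},
  ],
)

```text
time_s: 7.88
ee_pos: [0.5821, 0.0771, 0.2284]
eef_rot: [-0.948, 1.57, -1.47]
force: [0.3, -0.7, 5.6]
grip_width: 0.0118
```

```bash
python3 -c "
from h import *
st()"
```

```text
t 7.88 pos [0.5821 0.0771 0.2284] F [ 0.26 -0.7   5.64] M [-0.173 -0.046  0.377] w 0.0118 yang 60.07 down [ 1.e-04 -8.e-04 -1.e+00] q [ 0.07  0.38  1.4  -0.    1.36 -0.98]
```

The wall is felt at tool angle ≈63.5° (Mz rising 0.15→0.38), so the notch middle is 0.73 rad further, at ≈21.7°. I back off, then lift in steps.

>>> arm_command(
  deltas=[
    {"translation": [0, 0, 0], "turn": [-0.6, 0, 0]},
    {"translation": [0, 0, 0], "turn": [-1.2, 0, 0]},
    {"translation": [-0.04, 0, 0], "turn": [-1.2, 0, 0]},
    {"translation": [-0.08, 0, 0], "turn": [-1.2, 0, 0]},
    {"translation": [-0.12, 0, 0], "turn": [-1.2, 0, 0]},
    {"translation": [-0.12, 0, 0], "turn": [-1.2, 0, 0]},
  ],
  force=30,
)

```text
time_s: 8.38
ee_pos: [0.582, 0.0771, 0.23]
eef_rot: [-2.302, 1.569, -2.721]
force: [6.0, -0.6, -7.7]
grip_width: 0.0119
```

```bash
python3 -c "
from h import *
st()"
```

```text
t 8.38 pos [0.582  0.0771 0.23  ] F [ 5.98 -0.58 -7.67] M [-0.287 -1.063  0.052] w 0.0119 yang 66.0 down [-1.5e-03 -7.0e-04 -1.0e+00] q [ 0.07  0.38  1.4  -0.    1.36 -1.08]
```

>>> arm_command(
  deltas=[
    {"translation": [-0.04, 0, 0], "turn": [0, 0, 0]},
    {"translation": [-0.08, 0, 0], "turn": [0, 0, 0]},
    {"translation": [-0.12, 0, 0], "turn": [0, 0, 0]},
    {"translation": [-0.16, 0, 0], "turn": [0, 0, 0]},
    {"translation": [-0.16, 0, 0], "turn": [0, 0, 0]},
  ],
)

```text
time_s: 8.8
ee_pos: [0.582, 0.0771, 0.2338]
eef_rot: [-2.357, 1.569, -2.776]
force: [5.5, -1.1, -8.5]
grip_width: 0.0117
```

```bash
python3 -c "
from h import *
st()"
```

```text
t 8.8 pos [0.582  0.0771 0.2338] F [ 5.53 -1.09 -8.5 ] M [-0.296 -1.128  0.066] w 0.0117 yang 66.0 down [-1.8e-03 -7.0e-04 -1.0e+00] q [ 0.07  0.38  1.4  -0.    1.37 -1.08]
```

>>> arm_command(
  deltas=[
    {"translation": [-0.05, 0.01, 0.02], "turn": [0, 0, 0]},
    {"translation": [-0.1, 0.01, 0.03], "turn": [0, 0, 0]},
    {"translation": [-0.15, 0.02, 0.04], "turn": [0, 0, 0]},
    {"translation": [-0.2, 0.02, 0.04], "turn": [0, 0, 0]},
    {"translation": [-0.24, 0.02, 0.04], "turn": [0, 0, 0]},
    {"translation": [-0.24, 0.02, 0.04], "turn": [0, 0, 0]},
  ],
)

```text
time_s: 9.3
ee_pos: [0.5825, 0.0772, 0.2407]
eef_rot: [-2.456, 1.568, -2.873]
force: [-4.3, -4.8, -10.6]
grip_width: 0.0115
```

```bash
python3 -c "
from h import *
st()"
```

```text
t 9.3 pos [0.5825 0.0772 0.2407] F [ -4.3   -4.77 -10.64] M [-0.911  0.962 -0.012] w 0.0115 yang 66.1 down [-2.8e-03 -8.0e-04 -1.0e+00] q [ 0.07  0.37  1.38 -0.    1.39 -1.08]
```

>>> arm_command(
  deltas=[
    {"translation": [-0.03, -0.01, -0.01], "turn": [0, 0, 0]},
    {"translation": [-0.06, -0.02, -0.01], "turn": [0, 0, 0]},
    {"translation": [-0.095, -0.02, -0.01], "turn": [0, 0, 0]},
    {"translation": [-0.095, -0.02, -0.01], "turn": [0, 0, 0]},
    {"translation": [-0.095, -0.02, -0.01], "turn": [0, 0, 0]},
  ],
)

```text
time_s: 9.72
ee_pos: [0.5824, 0.0771, 0.2434]
eef_rot: [-2.561, 1.569, -2.978]
force: [-4.8, -2.6, -11.6]
grip_width: 0.0118
```

```bash
python3 -c "
from h import *
st()"
```

```text
t 9.72 pos [0.5824 0.0771 0.2434] F [ -4.85  -2.63 -11.63] M [-0.652  0.932  0.003] w 0.0118 yang 66.13 down [-1.3e-03 -2.0e-04 -1.0e+00] q [ 0.07  0.37  1.38 -0.    1.39 -1.08]
```

>>> arm_command(
  deltas=[
    {"translation": [0, 0, -0.01], "turn": [0.25, 0, 0]},
    {"translation": [0, 0, -0.01], "turn": [0.5, 0, 0]},
    {"translation": [0, 0, -0.01], "turn": [0.75, 0, 0]},
    {"translation": [0, 0, -0.01], "turn": [1, 0, 0]},
    {"translation": [0, 0, -0.01], "turn": [1.2, 0, 0]},
    {"translation": [0, 0, -0.01], "turn": [1.2, 0, 0]},
  ],
)

```text
time_s: 10.22
ee_pos: [0.5823, 0.0771, 0.2434]
eef_rot: [-2.271, 1.57, -2.795]
force: [-3.5, -3.9, -12.2]
grip_width: 0.0116
```

```bash
python3 -c "
from h import *
st()"
```

```text
t 10.22 pos [0.5823 0.0771 0.2434] F [ -3.54  -3.91 -12.23] M [-0.861  0.874  0.   ] w 0.0116 yang 60.01 down [-8.e-04 -3.e-04 -1.e+00] q [ 0.07  0.37  1.38 -0.    1.39 -0.98]
```

>>> arm_command(
  deltas=[
    {"translation": [0, -0.01, 0], "turn": [0.4, 0, 0]},
    {"translation": [0, -0.01, 0], "turn": [0.8, 0, 0]},
    {"translation": [0, -0.01, 0], "turn": [1.2, 0, 0]},
    {"translation": [0, -0.01, 0], "turn": [1.6, 0, 0]},
    {"translation": [0, -0.01, 0], "turn": [2, 0, 0]},
    {"translation": [0, -0.01, 0], "turn": [2.4, 0, 0]},
    {"translation": [0, -0.01, 0], "turn": [2.8, 0, 0]},
    {"translation": [0, -0.01, 0], "turn": [3.2, 0, 0]},
    {"translation": [0, -0.01, 0], "turn": [3.6, 0, 0]},
    {"translation": [0, -0.01, 0], "turn": [4, 0, 0]},
    {"translation": [0, -0.01, 0], "turn": [4, 0, 0]},
  ],
)

```text
time_s: 11.13
ee_pos: [0.5822, 0.077, 0.2434]
eef_rot: [-2.151, 1.57, -3.024]
force: [-4.0, -3.2, -11.8]
grip_width: 0.0119
```

```bash
python3 -c "
from h import *
st()"
```

```text
t 11.13 pos [0.5822 0.077  0.2434] F [ -3.98  -3.22 -11.82] M [-0.728  0.926  0.037] w 0.0119 yang 39.99 down [-8.e-04 -1.e-04 -1.e+00] q [ 0.07  0.37  1.38 -0.    1.39 -0.63]
```

>>> arm_command(
  deltas=[
    {"translation": [0, -0.01, 0], "turn": [0.4, 0, 0]},
    {"translation": [0, -0.01, 0], "turn": [0.8, 0, 0]},
    {"translation": [0, -0.01, 0], "turn": [1.2, 0, 0]},
    {"translation": [0, -0.01, 0], "turn": [1.6, 0, 0]},
    {"translation": [0, -0.01, 0], "turn": [2, 0, 0]},
    {"translation": [0, -0.01, 0], "turn": [2.4, 0, 0]},
    {"translation": [0, -0.01, 0], "turn": [2.8, 0, 0]},
    {"translation": [0, -0.01, 0], "turn": [3.2, 0, 0]},
    {"translation": [0, -0.01, 0], "turn": [3.66, 0, 0]},
    {"translation": [0, -0.01, 0], "turn": [3.66, 0, 0]},
    {"translation": [0, -0.01, 0], "turn": [3.66, 0, 0]},
  ],
)

```text
time_s: 12.05
ee_pos: [0.5821, 0.077, 0.2435]
eef_rot: [-2.146, 1.57, 2.949]
force: [-4.8, -2.0, -10.8]
grip_width: 0.0116
```

```bash
python3 -c "
from h import *
st()"
```

```text
t 12.05 pos [0.5821 0.077  0.2435] F [ -4.82  -2.   -10.76] M [-0.534  0.984  0.008] w 0.0116 yang 21.92 down [-4.e-04  1.e-04 -1.e+00] q [ 0.07  0.37  1.38  0.    1.39 -0.31]
```

>>> arm_command(
  deltas=[
    {"translation": [0.04, 0, 0], "turn": [0, 0, 0]},
    {"translation": [0.08, 0, 0], "turn": [0, 0, 0]},
    {"translation": [0.12, 0, 0], "turn": [0, 0, 0]},
    {"translation": [0.16, 0, 0], "turn": [0, 0, 0]},
    {"translation": [0.16, 0, 0], "turn": [0, 0, 0]},
  ],
)

```text
time_s: 12.47
ee_pos: [0.5821, 0.077, 0.2394]
eef_rot: [-2.261, 1.57, 2.834]
force: [-5.2, -2.0, -10.6]
grip_width: 0.012
```

```bash
python3 -c "
from h import *
st()"
```

```text
t 12.47 pos [0.5821 0.077  0.2394] F [ -5.22  -2.02 -10.63] M [-0.537  1.054 -0.017] w 0.012 yang 21.92 down [-4.e-04  1.e-04 -1.e+00] q [ 0.07  0.37  1.39  0.    1.38 -0.31]
```

>>> arm_command(
  deltas=[
    {"translation": [0.03, 0, 0], "turn": [0, 0, 0]},
    {"translation": [0.05, 0, 0], "turn": [0, 0, 0]},
    {"translation": [0.05, 0, 0], "turn": [0, 0, 0]},
    {"translation": [0.05, 0, 0], "turn": [0, 0, 0]},
  ],
)

```text
time_s: 12.8
ee_pos: [0.5822, 0.077, 0.2384]
eef_rot: [-2.42, 1.571, 2.675]
force: [-4.4, -2.1, -10.8]
grip_width: 0.0116
```

```bash
python3 -c "
from h import *
st()"
```

```text
t 12.8 pos [0.5822 0.077  0.2384] F [ -4.37  -2.1  -10.81] M [-0.461  1.083  0.013] w 0.0116 yang 21.9 down [-2.e-04  1.e-04 -1.e+00] q [ 0.07  0.37  1.39  0.    1.38 -0.31]
```

>>> arm_command(
  deltas=[
    {"translation": [0.02, 0, 0], "turn": [0, 0, 0]},
    {"translation": [0.04, 0, 0], "turn": [0, 0, 0]},
    {"translation": [0.04, 0, 0], "turn": [0, 0, 0]},
    {"translation": [0.04, 0, 0], "turn": [0, 0, 0]},
  ],
)

```text
time_s: 13.13
ee_pos: [0.5822, 0.077, 0.2374]
eef_rot: [-2.475, 1.571, 2.62]
force: [-5.2, -2.8, -10.7]
grip_width: 0.0117
```

```bash
python3 -c "
from h import *
st()"
```

```text
t 13.13 pos [0.5822 0.077  0.2374] F [ -5.25  -2.79 -10.72] M [-0.535  1.147  0.012] w 0.0117 yang 21.9 down [-2.e-04  1.e-04 -1.e+00] q [ 0.07  0.37  1.39  0.    1.38 -0.31]
```

>>> arm_command(
  deltas=[
    {"translation": [0.02, 0, 0], "turn": [0, 0, 0]},
    {"translation": [0.04, 0, 0], "turn": [0, 0, 0]},
    {"translation": [0.04, 0, 0], "turn": [0, 0, 0]},
    {"translation": [0.04, 0, 0], "turn": [0, 0, 0]},
  ],
)

```text
time_s: 13.47
ee_pos: [0.5822, 0.0769, 0.2369]
eef_rot: [1.506, 1.571, 0.318]
force: [-7.5, -1.7, -6.3]
grip_width: 0.012
```

```bash
python3 -c "
from h import *
st()"
```

```text
t 13.47 pos [0.5822 0.0769 0.2369] F [-7.5  -1.72 -6.27] M [-0.575  1.511  0.03 ] w 0.012 yang 21.9 down [ 3.e-04  1.e-04 -1.e+00] q [ 0.07  0.37  1.39  0.    1.37 -0.31]
```

>>> arm_command(
  deltas=[
    {"translation": [0.02, -0.02, -0.01], "turn": [0, 0, 0]},
    {"translation": [0.03, -0.02, -0.01], "turn": [0, 0, 0]},
    {"translation": [0.03, -0.02, -0.01], "turn": [0, 0, 0]},
    {"translation": [0.03, -0.02, -0.01], "turn": [0, 0, 0]},
  ],
)

```text
time_s: 13.8
ee_pos: [0.5821, 0.077, 0.2368]
eef_rot: [1.249, 1.569, 0.06]
force: [-4.6, -2.6, -1.4]
grip_width: 0.0119
```

```bash
python3 -c "
from h import *
st()"
```

```text
t 13.8 pos [0.5821 0.077  0.2368] F [-4.57 -2.58 -1.41] M [-0.625  1.169  0.006] w 0.0119 yang 21.88 down [ 2.1e-03  1.0e-04 -1.0e+00] q [ 0.07  0.37  1.39 -0.    1.37 -0.31]
```

Fz has dropped to about -1 N, so the pin is seated at a lift of ≈8.5 mm. I release and rise.

>>> arm_command(
  deltas=[
    {"translation": [0, 0, 0], "turn": [0, 0, 0]},
    {"translation": [0, 0, 0], "turn": [0, 0, 0]},
    {"translation": [0, 0, 0], "turn": [0, 0, 0]},
    {"translation": [0, 0, 0], "turn": [0, 0, 0]},
    {"translation": [0, 0, 0], "turn": [0, 0, 0]},
    {"translation": [0, 0, 0], "turn": [0, 0, 0]},
  ],
  gripper=40,
)

```text
time_s: 14.3
ee_pos: [0.5818, 0.077, 0.2357]
eef_rot: [1.423, 1.57, 0.234]
force: [0.6, -0.6, -0.7]
grip_width: 0.0394
```

>>> arm_command(
  deltas=[
    {"translation": [0, 0, 0], "turn": [0, 0, 0]},
    {"translation": [-0.5, 0, 0], "turn": [0, 0, 0]},
    {"translation": [-1.5, 0, 0], "turn": [0, 0, 0]},
    {"translation": [-2.5, 0, 0], "turn": [0, 0, 0]},
    {"translation": [-2.5, 0, 0], "turn": [0, 0, 0]},
    {"translation": [-2.5, 0, 0], "turn": [0, 0, 0]},
  ],
)

```text
time_s: 14.8
ee_pos: [0.582, 0.077, 0.2991]
eef_rot: [1.265, 1.568, 0.075]
force: [-1.0, 0.2, -0.4]
grip_width: 0.0398
```

```bash
python3 -c "
from h import *
st()
crop('scene',(270,130,460,270),4,'pics/s5.png')
goal((.582,.181,.30),86)
p=[ 0.62038665 , 0.12898155 ,-0.06725119]
c,s=np.cos(p[2]),np.sin(p[2])
r=np.array([[c,-s],[s,c]])
for L in [(-.081,.055),(-.060,.055),(-.155,.055)]: print(L,r@L+p[:2])
"
```

```text
t 14.8 pos [0.582  0.077  0.2991] F [-0.99  0.18 -0.43] M [-0.057  0.008 -0.004] w 0.0398 yang 21.83 down [ 2.3e-03  2.0e-04 -1.0e+00] q [ 0.07  0.34  1.3   0.    1.5  -0.31]
trans [-0.092  1.561 -3.859] turn [-12.834  -0.     -0.   ] norm mm,deg 104.09865277273782 64.17035632081492
(-0.081, 0.055) [0.54326578 0.18930046]
(-0.06, 0.055) [0.56421831 0.18788925]
(-0.155, 0.055) [0.46943306 0.1942733 ]
```

View pics/s5.png

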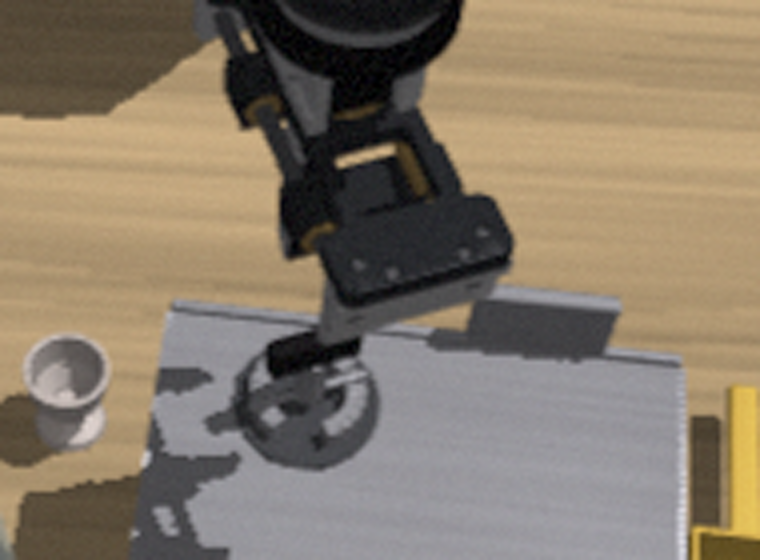

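The knob stays turned by itself, with its bar at zoom (315,353), and the gripper is clear. I move behind the tab with the fingers closed.

>>> arm_command(
  deltas=[
    {"translation": [0, 0.1, -0.4], "turn": [-1.2, 0, 0]},
    {"translation": [0, 0.2, -0.8], "turn": [-2.4, 0, 0]},
    {"translation": [0, 0.3, -1.2], "turn": [-3.6, 0, 0]},
    {"translation": [0, 0.4, -1.6], "turn": [-4.8, 0, 0]},
    {"translation": [0, 0.5, -2], "turn": [-6, 0, 0]},
    {"translation": [0, 0.6, -2.4], "turn": [-7.2, 0, 0]},
    {"translation": [0, 0.7, -2.8], "turn": [-8.4, 0, 0]},
    {"translation": [0, 0.8, -3.3], "turn": [-9.6, 0, 0]},
    {"translation": [0, 0.9, -3.8], "turn": [-10.8, 0, 0]},
    {"translation": [0, 1, -4.4], "turn": [-12, 0, 0]},
    {"translation": [0, 1, -4.4], "turn": [-12.9, 0, 0]},
    {"translation": [0, 1, -4.4], "turn": [-12.9, 0, 0]},
  ],
  gripper=0,
)

```text
time_s: 15.85
ee_pos: [0.5635, 0.1889, 0.2966]
eef_rot: [-2.819, 1.569, -2.878]
force: [0.1, -0.0, 0.4]
grip_width: 0.0007
```

```bash
python3 -c "
from h import *
st()
crop('scene',(270,130,460,270),4,'pics/s6.png')
goal((.565,.188,.219),86.15)
"
```

```text
t 15.85 pos [0.5635 0.1889 0.2966] F [ 0.13 -0.    0.38] M [-0.023 -0.029 -0.014] w 0.0007 yang 86.61 down [-2.1e-03 -6.0e-04 -1.0e+00] q [ 0.26  0.36  1.27 -0.    1.51 -1.25]
trans [ 3.111 -0.013  0.059] turn [ 0.026 -0.021  0.008] norm mm,deg 77.79788021346778 0.1702181382564672
```

View pics/s6.png

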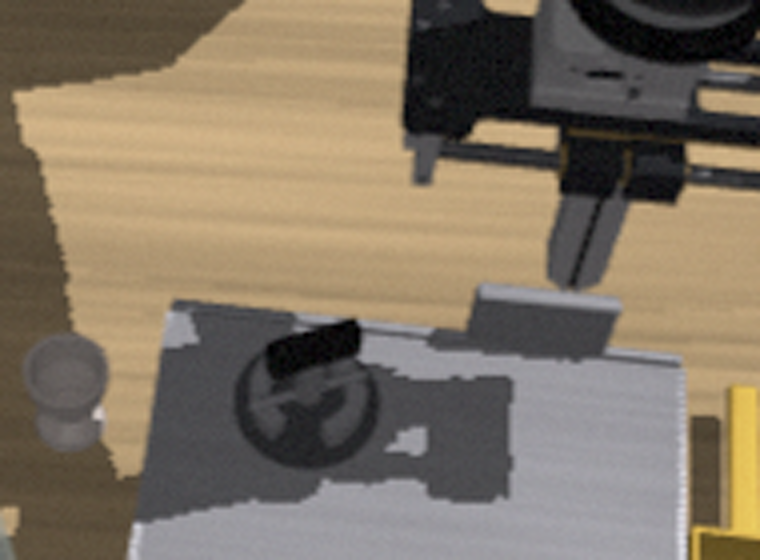

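The closed fingers hang at zoom (572,288), above and slightly behind the tab (545,320). I descend behind it.

>>> arm_command(
  deltas=[
    {"translation": [0.4, 0, 0.15], "turn": [0, 0, 0]},
    {"translation": [1.2, 0, 0.15], "turn": [0, 0, 0]},
    {"translation": [2.2, 0, 0.15], "turn": [0, 0, 0]},
    {"translation": [3.1, 0, 0.15], "turn": [0, 0, 0]},
    {"translation": [3.1, 0, 0.15], "turn": [0, 0, 0]},
    {"translation": [3.1, 0, 0.15], "turn": [0, 0, 0]},
  ],
)

```text
time_s: 16.4
ee_pos: [0.5676, 0.1876, 0.2196]
eef_rot: [-2.805, 1.568, -2.871]
force: [0.7, 0.1, -0.6]
grip_width: 0.0003
```

```bash
python3 -c "
from h import *
st()
crop('scene',(270,130,460,270),4,'pics/s7.png')
"
```

```text
t 16.4 pos [0.5676 0.1876 0.2196] F [ 0.74  0.1  -0.59] M [ 0.029 -0.037 -0.022] w 0.0003 yang 86.21 down [-2.3e-03 -7.0e-04 -1.0e+00] q [ 0.26  0.41  1.38 -0.    1.35 -1.25]
```

View pics/s7.png

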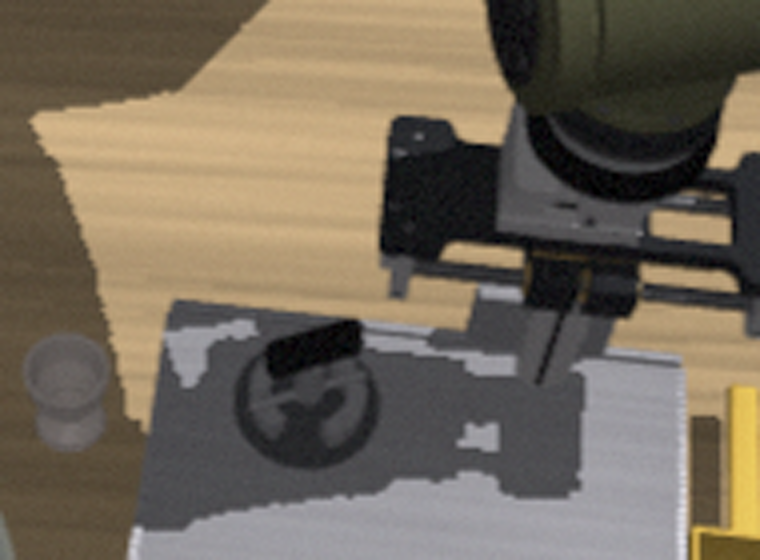

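The closed fingers are behind the tab, over the roof (tip at zoom (540,383)). I push gently first.

>>> arm_command(
  deltas=[
    {"translation": [0, 0, -0.2], "turn": [0, 0, 0]},
    {"translation": [0, 0, -0.4], "turn": [0, 0, 0]},
    {"translation": [0, 0, -0.56], "turn": [0, 0, 0]},
    {"translation": [0, 0, -0.64], "turn": [0, 0, 0]},
    {"translation": [0, 0, -0.74], "turn": [0, 0, 0]},
    {"translation": [0.05, 0, -0.84], "turn": [0, 0, 0]},
    {"translation": [0.1, 0, -0.94], "turn": [0, 0, 0]},
    {"translation": [0.12, 0, -1.04], "turn": [0, 0, 0]},
    {"translation": [0.12, 0, -1.04], "turn": [0, 0, 0]},
  ],
)

```text
time_s: 17.2
ee_pos: [0.5414, 0.1898, 0.2174]
eef_rot: [-2.953, 1.57, -3.017]
force: [0.6, -0.2, 0.1]
grip_width: 0.0004
```

```bash
python3 -c "
from h import *
st()
crop('scene',(270,130,460,270),4,'pics/s8.png')
"
```

```text
t 17.2 pos [0.5414 0.1898 0.2174] F [ 0.63 -0.24  0.11] M [ 0.065 -0.109  0.002] w 0.0004 yang 86.33 down [-4.e-04 -0.e+00 -1.e+00] q [ 0.27  0.36  1.46  0.    1.32 -1.23]
```

View pics/s8.png

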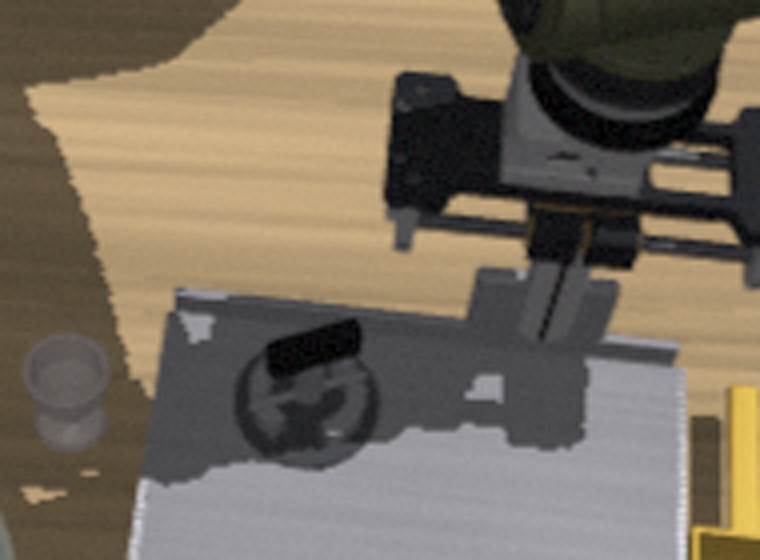

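The tab has moved: a gap now shows at the front edge, so the bin is unlocked. I follow the arc.

>>> arm_command(
  deltas=[
    {"translation": [0.08, 0, -0.18], "turn": [0, 0, 0]},
    {"translation": [0.18, 0, -0.36], "turn": [0, 0, 0]},
    {"translation": [0.28, 0, -0.54], "turn": [0, 0, 0]},
    {"translation": [0.38, 0, -0.72], "turn": [0, 0, 0]},
    {"translation": [0.48, 0, -0.9], "turn": [0, 0, 0]},
    {"translation": [0.6, 0, -1.1], "turn": [0, 0, 0]},
    {"translation": [0.74, 0, -1.3], "turn": [0, 0, 0]},
    {"translation": [0.88, 0, -1.5], "turn": [0, 0, 0]},
    {"translation": [1.02, 0, -1.7], "turn": [0, 0, 0]},
    {"translation": [1.18, 0, -1.9], "turn": [0, 0, 0]},
    {"translation": [1.3, 0, -2.1], "turn": [0, 0, 0]},
    {"translation": [1.3, 0, -2.1], "turn": [0, 0, 0]},
  ],
)

```text
time_s: 18.25
ee_pos: [0.4883, 0.1931, 0.1842]
eef_rot: [-2.802, 1.569, -2.866]
force: [0.5, -0.3, -0.3]
grip_width: 0.0005
```

```bash
python3 -c "
from h import *
st()
crop('scene',(270,100,460,240),4,'pics/s9.png')
"
```

```text
t 18.25 pos [0.4883 0.1931 0.1842] F [ 0.46 -0.32 -0.29] M [ 0.042 -0.019  0.068] w 0.0005 yang 86.34 down [-1.5e-03 -4.0e-04 -1.0e+00] q [ 0.31  0.28  1.64  0.    1.22 -1.2 ]
```

View pics/s9.png

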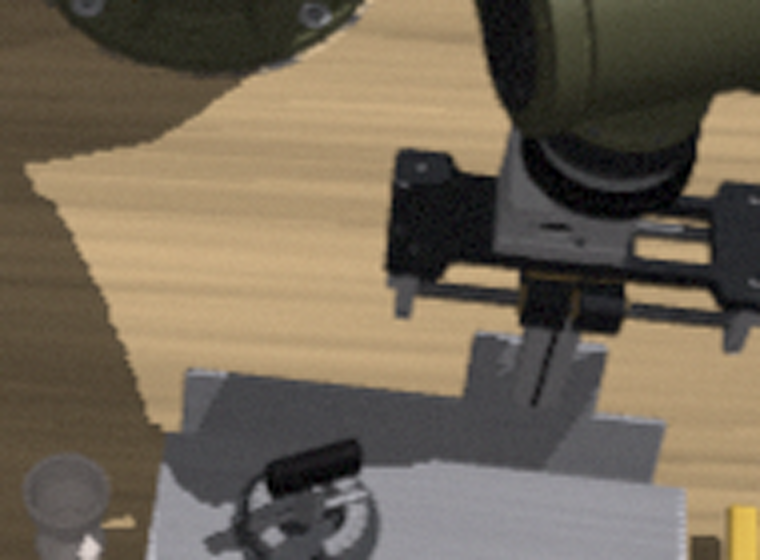

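>>> arm_command(
  deltas=[
    {"translation": [0.12, 0, -0.12], "turn": [0, 0, 0]},
    {"translation": [0.24, 0, -0.24], "turn": [0, 0, 0]},
    {"translation": [0.36, 0, -0.36], "turn": [0, 0, 0]},
    {"translation": [0.48, 0, -0.48], "turn": [0, 0, 0]},
    {"translation": [0.58, 0, -0.58], "turn": [0, 0, 0]},
    {"translation": [0.64, 0, -0.66], "turn": [0, 0, 0]},
    {"translation": [0.64, 0, -0.66], "turn": [0, 0, 0]},
  ],
)

```text
time_s: 18.88
ee_pos: [0.4724, 0.1942, 0.1687]
eef_rot: [-2.758, 1.57, -2.822]
force: [-0.4, 0.3, 0.1]
grip_width: 0.0004
```

```bash
python3 -c "
from h import *
st()"
```

```text
t 18.88 pos [0.4724 0.1942 0.1687] F [-0.38  0.27  0.06] M [ 0.027 -0.032 -0.013] w 0.0004 yang 86.34 down [-7.e-04 -2.e-04 -1.e+00] q [ 0.32  0.27  1.7  -0.    1.18 -1.19]
```

>>> arm_command(
  deltas=[
    {"translation": [0.05, 0, -0.08], "turn": [0, 0, 0]},
    {"translation": [0.1, 0, -0.16], "turn": [0, 0, 0]},
    {"translation": [0.12, 0, -0.22], "turn": [0, 0, 0]},
    {"translation": [0.12, 0, -0.22], "turn": [0, 0, 0]},
  ],
)

```text
time_s: 19.22
ee_pos: [0.4683, 0.1945, 0.1665]
eef_rot: [0.133, 1.568, 0.069]
force: [8.2, -0.8, 0.3]
grip_width: 0.0002
```

```bash
python3 -c "
from h import *
st()
crop('scene',(270,100,460,240),4,'pics/s10.png')"
```

```text
t 19.22 pos [0.4683 0.1945 0.1665] F [ 8.2  -0.78  0.25] M [-0.151 -1.522  0.039] w 0.0002 yang 86.33 down [ 3.2e-03  2.0e-04 -1.0e+00] q [ 0.32  0.26  1.71 -0.    1.17 -1.18]
```

View pics/s10.png

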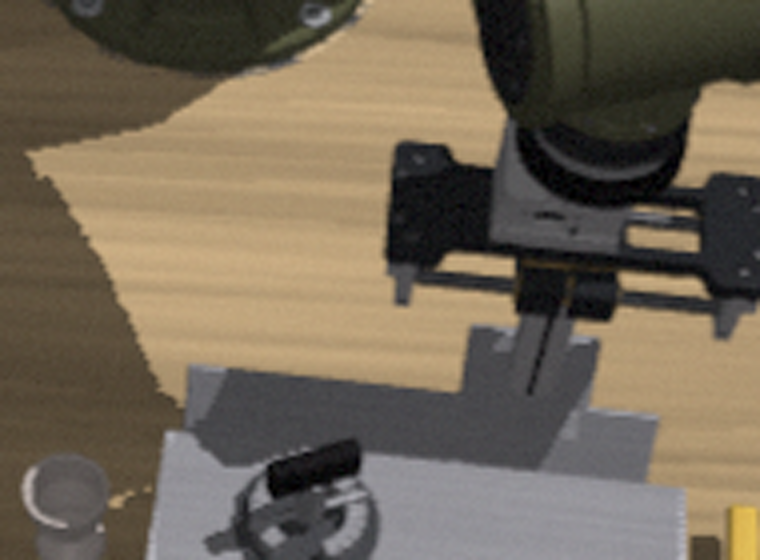

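>>> arm_command(
  deltas=[
    {"translation": [0, 0, -0.04], "turn": [0, 0, 0]},
    {"translation": [0, 0, -0.06], "turn": [0, 0, 0]},
    {"translation": [0, 0, -0.06], "turn": [0, 0, 0]},
  ],
)

```text
time_s: 19.52
ee_pos: [0.4677, 0.1946, 0.1669]
eef_rot: [0.169, 1.565, 0.105]
force: [12.9, -1.6, -1.1]
grip_width: 0.0005
```

```bash
python3 -c "
from h import *
st()"
```

```text
t 19.52 pos [0.4677 0.1946 0.1669] F [12.94 -1.64 -1.05] M [-0.215 -2.647 -0.041] w 0.0005 yang 86.32 down [ 5.4e-03  6.0e-04 -1.0e+00] q [ 0.32  0.26  1.72 -0.    1.16 -1.18]
```

The bin is at its stop: force is rising with no further motion. I back off in +x first, then up and away.

>>> arm_command(
  deltas=[
    {"translation": [-0.1, 0, 0.15], "turn": [0, 0, 0]},
    {"translation": [-0.4, 0, 0.4], "turn": [0, 0, 0]},
    {"translation": [-1, 0, 0.6], "turn": [0, 0, 0]},
    {"translation": [-2, 0, 0.6], "turn": [0, 0, 0]},
    {"translation": [-3.2, 0, 0.6], "turn": [0, 0, 0]},
    {"translation": [-4.5, 0, 0.6], "turn": [0, 0, 0]},
    {"translation": [-5.5, 0, 0.6], "turn": [0, 0, 0]},
    {"translation": [-6, 0, 0.6], "turn": [0, 0, 0]},
    {"translation": [-6, 0.8, 0.6], "turn": [0, 0, 0]},
    {"translation": [-6, 2, 0.6], "turn": [0, 0, 0]},
    {"translation": [-6, 3.2, 0.6], "turn": [0, 0, 0]},
    {"translation": [-6, 4.4, 0.6], "turn": [0, 0, 0]},
  ],
)

```text
time_s: 20.52
ee_pos: [0.4879, 0.3046, 0.3166]
eef_rot: [2.76, 1.571, 2.695]
force: [1.2, -1.6, -0.6]
grip_width: -0.0
```

>>> arm_command(
  deltas=[
    {"translation": [0, 1.2, -1], "turn": [0, 0, 0]},
    {"translation": [0, 2.4, -2], "turn": [0, 0, 0]},
    {"translation": [0, 3.6, -3], "turn": [0, 0, 0]},
    {"translation": [0, 4.4, -4], "turn": [0, 0, 0]},
    {"translation": [0, 5, -5], "turn": [0, 0, 0]},
    {"translation": [0, 5, -5], "turn": [0, 0, 0]},
    {"translation": [0, 5, -5], "turn": [0, 0, 0]},
    {"translation": [0, 5, -5], "turn": [0, 0, 0]},
  ],
)

```text
time_s: 21.18
ee_pos: [0.3716, 0.4359, 0.3163]
eef_rot: [-1.574, 1.571, -1.638]
force: [-0.1, 0.6, -1.2]
grip_width: 0.0002
```

```bash
python3 -c "
from h import *
st()
crop('scene',(210,130,480,330),2.9,'pics/s11.png')
crop('top',(120,130,440,320),2.5,'pics/t11.png')
p=[ 0.62038665 , 0.12898155 ,-0.06725119]
c,s=np.cos(p[2]),np.sin(p[2])
for th in (.5,.55,.6):
  for y in (.02,.09):
    X,Z=-56,182
    L=(-.035+(X*np.cos(th)-Z*np.sin(th))/1000,y,.04+(Z*np.cos(th)+X*np.sin(th))/1000)
    W=(p[0]+c*L[0]-s*L[1],p[1]+s*L[0]+c*L[1],L[2])
    for n,b,f in (('scene',(210,130),2.9),('top',(120,130),2.5)): print(th,y,n,((proj(n,W)[0]-b)*f).round(1))
for t in ['egg_cup','jug','scoop']:
    for n in ('top','scene'):
        m=models.mark_of(t,n)
        if m: print(t,n,ray(n,m[0]['at'],0).round(3))
"
```

```text
t 21.18 pos [0.3716 0.4359 0.3163] F [-0.07  0.59 -1.24] M [-0.004 -0.052 -0.04 ] w 0.0002 yang 86.33 down [-0.e+00 -2.e-04 -1.e+00] q [ 0.8   0.3   1.31 -0.    1.53 -0.71]
0.5 0.02 scene [515.9 147.2]
0.5 0.02 top [293.3 453.9]
0.5 0.09 scene [612.8 157.7]
0.5 0.09 top [180.1 447.8]
0.55 0.02 scene [515.  145.7]
0.55 0.02 top [294.4 464.7]
0.55 0.09 scene [611.1 156.1]
0.55 0.09 top [182.  458.6]
0.6 0.02 scene [514.1 144.9]
0.6 0.02 top [295.7 474.7]
0.6 0.09 scene [609.3 155.2]
0.6 0.09 top [184.1 468.6]
egg_cup top [ 0.504 -0.055  0.   ]
egg_cup scene [ 0.505 -0.052  0.   ]
jug top [ 0.639 -0.116  0.   ]
jug scene [ 0.642 -0.115  0.   ]
scoop top [ 0.495 -0.055  0.   ]
scoop scene [0.607 0.325 0.   ]
```

View pics/s11.png

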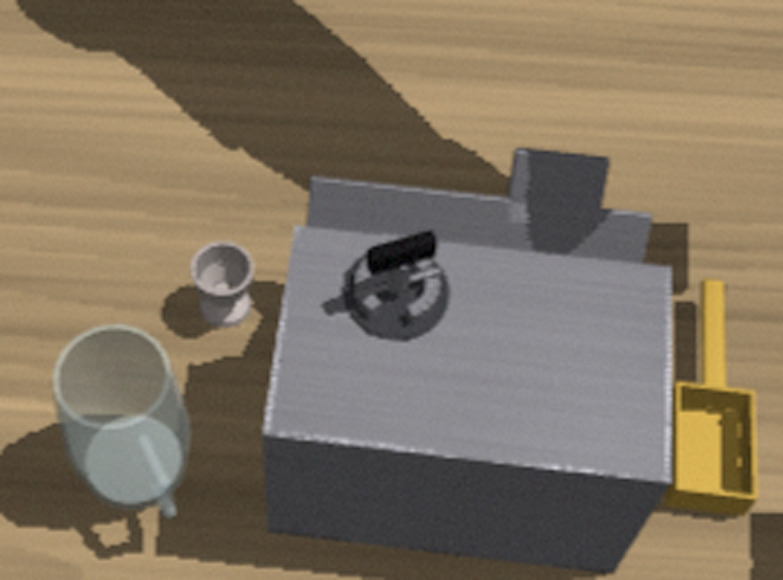

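View pics/t11.png

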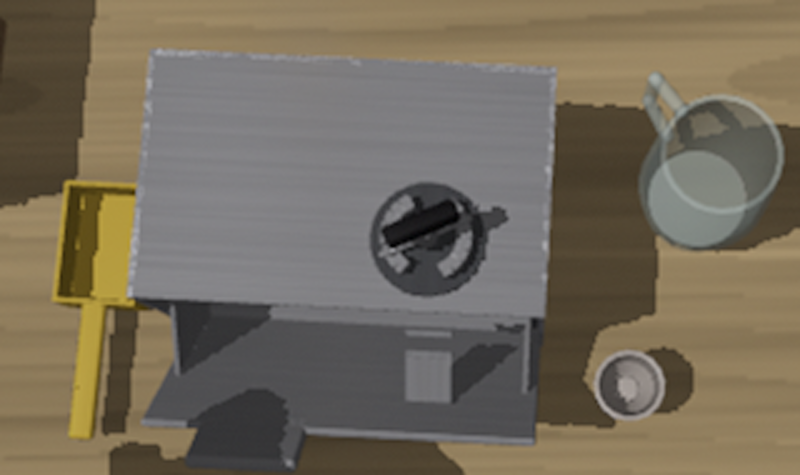

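The tab edge (top zoom row ~470) matches a 0.6 rad tilt. The knob is still turned and raised at (421,224), and the objects have not moved.

```bash
python3 -c "
from station import ctrl
print(ctrl.hand_in())"
```

```text
the job is handed in; nothing more can be done
None
```

The plunger is retracted and resting in its notch, and the bin is tilted out to its stop. The job is handed in; no verdict came back.

**Plunger:**
- I felt the slot wall at about 0.39 rad and backed off. I then lifted about 15 mm, with no extra force from the end stop, and turned the knob to about 1.12 rad.
- On lowering, the pin went below the lowest possible ledge height with no reaction force. It seated at about 8.5 mm lift, and the pull on the arm fell from about 11 N to 1 N. After I let go, the knob stayed up and turned.
- The force on the tool while working the knob stayed at about 13 N or less, well under the 30 N limit.

**Bin:** I pushed the tab from behind with closed fingers until the bin met its stop (13 N, no further motion), then backed away. In the top image the tab edge matches a tilt of about 0.6 rad.

**Last checks:** The jug, egg cup and scoop were found within about 7 mm of their first positions, which is the measuring scatter. The exception was the top-camera network, which marked the scoop at the egg cup's place. The scene camera and both pictures show the scoop where it stood. The arm was clear of everything at about 21 s of the 72 s allowed.

The final lift was not measured from the images. I inferred it from the arm's height and force when the pin seated, and from the bin opening freely.

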